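# Dry-fit a corner post into its angle

### The arm

A 6-joint arm with a two-finger parallel gripper is mounted at the origin on the work surface. World frame = base frame: x ahead of the robot, y to its left, z up, the work surface at z = 0. Lengths are in m, angles in rad, forces in N, time in s.
With the tool pointing down it reaches from about 0.225 to 0.875 m from the base axis. Payload 3.4 kg.
Tool frame: the origin (TCP) lies on the centre line of the jaws, within the pads' length; the fingertips stand 17 mm ahead of it and the grasp point (between the pads) lies 2 mm behind it; z points along the fingers, y is the line along which they close (so a half turn about z gives the same grasp; the last joint's range is limited). The gripper opens to 85 mm and grips with 20 to 120 N. Pads are 22 mm wide; open, the fingers measure 114 mm over their backs; the gripper's body (76 mm by 85 mm) begins 54 mm behind the grasp point. The pads swing forward as they close: fully open they stand 13 mm farther back than shut.
Start: joints at [1.082, 0.276, 1.505, -0, 1.361, -0.121], TCP at [0.207, 0.537, 0.227] pointing down, gripper open.
Joint ranges: [-2.89, 2.89], [-0.75, 2.08], [0.22, 2.7], [-1.18, 4.32], [0.11, 2.71], [-2.7, 2.7]. Speed limits (rad/s): [2.57, 2.57, 3.14, 3.14, 3.14, 3.14].

### API

Orientations are given as a unit quaternion [w, x, y, z].
In Python, from rig import manip gives the robot as it stands.
- The arm moves only by the tool move_arm, never from a script. Its argument "steps" is one flat list of numbers, 7 for each row, row after row: the turn, a rotation vector about the world's x, y, z normalised to -1 to 1, where 1 is 360 degrees, then the shift along the world's x, y, z normalised to -1 to 1, where 1 is 1 m, then the opening, from -1 (shut) to 1 (fully open). A call has exactly 10 rows; each row is the pose to reach, as a shift and turn from the pose commanded when the call began, turning the shorter way round; what a row does not reach only later rows make up. A row lasts 1/10 s, in which the tool goes at most 50 mm and 8.59 degrees, less where a joint would pass 70% of its speed; a pose out of reach is approached as far as the arm can. A call with a number of a shift or a turn outside -1 to 1 is refused whole. A call with a gripper value outside its range is refused whole. The fingers move at their own pace and stop on an object; "squeeze" is the grip in N (left out, the last holds). Time passes only in rows, so rows that repeat a pose let the fingers close, or fill a call up. It gives the time, the measured TCP pose, the force, the opening and the grip force at its end, in the units of the state.
- manip.get_state(): the state, without advancing time (a new reading comes with each control period).
- manip.get_image(name): name is "side" or "top" or "wrist"; returns a dict with "pixels" (480x640x3 uint8, blue, green, red), "fx", "fy", "cx", "cy" (pixels), "R" (3x3) and "t" (3): a world point X has camera coordinates R X + t. Camera axes: x right, y down, z forward; pixel columns grow to the right and rows downward; lengths in m; the calibration is good to about 2 mm. The wrist camera is an equidistant fisheye: a pixel r from the principal point sees the ray r / f radians off the axis. A picture is of the moment at which its call begins. There is no depth.
- manip.sign_off(): hands the job in; it is judged then, once.
The state is a dict: "clock": time; "qpos": joint angles; "qd": joint speeds; "effort": joint torques, N m; "position": TCP position; "ee_rot": TCP orientation; "contact_force": force on the tool from outside, world axes, zero at the start; "moment": the same for the moment, N m; "width": finger opening in m; "gripper_force": force on a finger pad.
Only numpy, scipy, OpenCV 4.12 (cv2) and the standard library are available. Lean on these libraries where they do the work, as an engineer would, in place of code of your own. Each camera call takes 0.05 s, during which the arm holds its last target. There are 200 camera calls.

### The job

Dry-fit the corner post of the timber model: take the tall L-shaped angle offcut and stand it inside the V of the low angle that is glued to the green baseboard, its corner home in the low one's corner and its two legs running along the low one's two legs, and let go of it standing upright, flat on the board. Leave the U-shaped and the T-shaped offcut standing where they are.

Things in the scene. Friction and masses are not known exactly. Their poses are not given: they have to be found in the camera images.
- post (a point): Tall loose pale-wood angle, 75 g, on end: L from above, legs 60 mm outside, 10 thick, 110 high. Point: centre of its 60x60 outline, 55 mm above its foot, in the open V (no wood). z up. Legs: wall along x with mid-plane y=-25 mm, wall along y with mid-plane x=-25, each -30 to +30; corner at (-30,-30), V opens to +x+y. Pinch one leg mid-length from above, in the top 35 mm, clear of the low angle.
- corner (a point): Inner corner of the low angle (darker wood), on the green top, 9 mm above the table, of a fixed 200x200 mm board. Its legs, fixed on end, 10 mm thick, 35 high, run 60 mm from here along +x and +y, inner faces on y=0 and x=0, wood on the negative sides. z up, V opens to +x+y. Post home: its corner edge is here, its axes parallel to these, its centre at (30,30,55) mm from here.
- channel (a point): a bystander: U-shaped offcut of the same pale wood, loose, standing on end, 60 x 50 mm outline, walls 10 mm, 100 mm high. The point is 50 mm above its foot, near the middle of its outline.
- tee (a point): a bystander: T-shaped offcut of the same pale wood, loose, standing on end, 60 x 50 mm outline, walls 10 mm, 90 mm high. The point is 45 mm above its foot, near the middle of its outline.
There are look-alikes about, which are no part of the job. Leave any blue look-alike of the part that bears tee alone.

How it is judged:
At the end, for the whole second after the job is handed in: The tall angle stands upright (within 5 degrees), foot on the green board, in the V of the low angle: its corner within 12 mm of the inner corner along each leg, its legs within 10 degrees of the low angle's legs. The U and T offcuts stand within 30 mm of where they were (x of corner in the frame of post between -0.042 and -0.022 m and y of corner in the frame of post between -0.042 and -0.022 m and z of corner in the frame of post between -0.061 and -0.049 m and angle between the x axis of post and the x axis of corner, either way round below 0.175 rad and angle between post's own z axis and vertical below 0.09 rad and angle between each of channel, tee's own z axis and vertical below 0.2 rad and distance of each of channel, tee from where it was at the start of the episode below 0.03 m); the robot touches nothing.
It fails at once if the U-shaped or the T-shaped offcut is moved by more than 30 mm or knocked over (distance of any of channel, tee from where it was at the start of the episode above 0.03 m or angle between any of channel, tee's own z axis and vertical above 0.2 rad).
It also fails if it takes over 37 s, if anything falls off the work surface, if the arm or the gripper's body presses on something with over 40 N, if the wrist force passes 120 N, or if a joint passes its speed limit or range.

## Working session

There is one attempt and no reset: what is moved stays moved. The work goes in short steps, Python scripts to look and compute and a tool call to move; the robot and the scene stay as the last step left them, time stands still between calls to the robot, and variables do not carry over. Pictures are saved under pics/ and viewed, at most 10 in all, crops included, and the job is handed in when it is done.

Besides the shell and the picture viewer there is one more tool, called after "Call:" as name(argument=value, ...), one argument or row to a line, values as JSON. move_arm: Moves the arm, as the interface text tells. Scaled input: -1 to 1 covers 1 m each way for a shift and 360 degrees each way for a turn. Its arguments: {"type":"object","properties":{"steps":{"type":"array"},"squeeze":{"type":"number"}},"required":["steps"]}

```bash
mkdir -p pics; cat > h.py <<'E'
import numpy as np, cv2
from rig import manip
def grab(n,f):
    d=manip.get_image(n); p=np.array(d["pixels"],np.uint8); cv2.imwrite("pics/"+f+".png",p)
    np.savez("pics/"+f+".npz",**{k:np.array(v) for k,v in d.items()}); return d
def load(f): return dict(np.load("pics/"+f+".npz"))
def ray(d,u,v,z):
    R=np.array(d["R"]);t=np.array(d["t"]);c=-R.T@t
    r=R.T@np.array([(u-d["cx"])/d["fx"],(v-d["cy"])/d["fy"],1]); return c+r*(z-c[2])/r[2]
def proj(d,X):
    p=np.array(d["R"])@np.array(X)+np.array(d["t"]); return d["fx"]*p[0]/p[2]+d["cx"],d["fy"]*p[1]/p[2]+d["cy"]
E
python3 - <<'E'
from h import *
for n in("top","side"):
    d=grab(n,n+"1"); print(n,d["fx"],d["cx"],d["cy"],-np.array(d["R"]).T@np.array(d["t"]),np.array(d["R"]).round(2).tolist())
s=manip.get_state();print({k:s[k] for k in("clock","position","ee_rot","width")})
E
```

```text
top 540.6313135630751 325.24402303159513 240.69337372008889 [0.32169096 0.04872334 0.91648281] [[0.05, -1.0, 0.0], [-0.98, -0.05, -0.21], [0.21, 0.01, -0.98]]
side 488.29995356051955 321.2913626228618 249.92483312217047 [ 0.29387779 -0.42328375  0.72198293] [[0.92, -0.4, 0.01], [-0.3, -0.71, -0.64], [0.26, 0.59, -0.77]]
{'clock': 0.1, 'position': array([0.20651707, 0.53611904, 0.22632093]), 'ee_rot': array([-2.36204678e-04,  1.82833558e-01,  9.83143532e-01, -7.93765586e-04]), 'width': 0.0852997947135718}
```

View pics/top1.png

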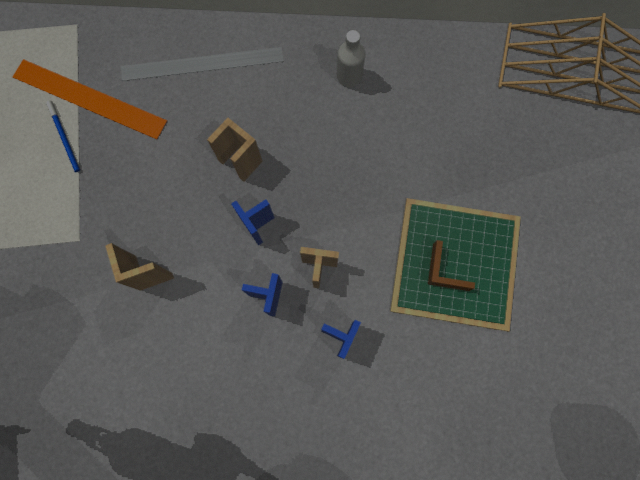

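View pics/side1.png

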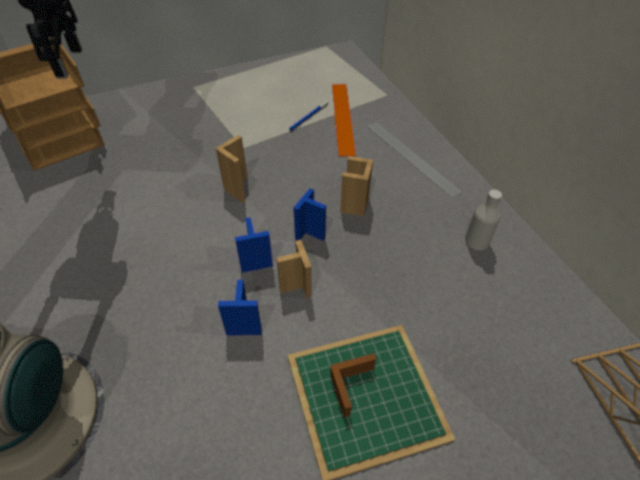

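Top view: post at about (107-155, 245-283) with its corner near (118,278); low angle's corner near (433,283), legs up and right; U at (235,150), T at (319,262). I'll zoom in on the two L's.

```bash
python3 - <<'E'
from h import *
d=load("top1");p=d["pixels"]
a=p[235:295,95:165];b=p[230:300,420:490]
f=lambda c:cv2.convertScaleAbs(cv2.resize(c,(400,int(400*c.shape[0]/c.shape[1])),interpolation=cv2.INTER_CUBIC),alpha=1.5)
A=f(a);B=f(b);C=np.zeros((400,800,3),np.uint8);C[:A.shape[0],:400]=A;C[:400,400:]=B
for i in range(0,400,57): # every 10px
    cv2.putText(C,".%d"%(95+i*70/400),(i,395),0,.35,(255,255,255));cv2.putText(C,"%d"%(420+i*70/400),(400+i,395),0,.35,(255,255,255))
    cv2.putText(C,"%d"%(235+i*70/400),(0,i+5),0,.35,(255,255,255));cv2.putText(C,"%d"%(230+i*70/400),(402,i+5),0,.35,(255,255,255))
cv2.imwrite("pics/c1.png",C)
E
```

```text
(no output)
```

View pics/c1.png

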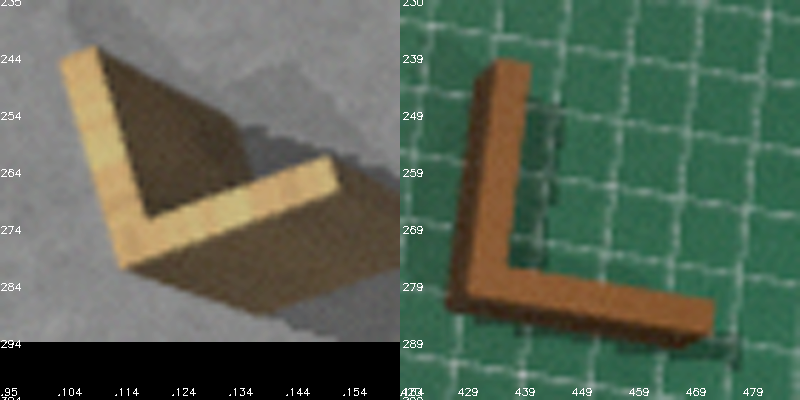

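Left: post top face, outer corner at crop (125,270), outer ends (62,62) and (340,186), inner corner (149,216). Right: low angle, inner corner (508,268), inner ends (530,64) and (713,300).

```bash
cat >> h.py <<'E'
def L(c,ex,ey): # frame from corner and ends, least squares yaw
    c,ex,ey=[np.array(q[:2]) for q in(c,ex,ey)]
    a=ex-c;b=ey-c; v=a/np.linalg.norm(a)+np.array([b[1],-b[0]])/np.linalg.norm(b)
    return c,np.arctan2(v[1],v[0]),np.linalg.norm(a),np.linalg.norm(b),np.degrees(np.arctan2(*a[::-1])),np.degrees(np.arctan2(*b[::-1]))
E
python3 - <<'E'
from h import *
d=load("top1")
P=lambda X,Y,z:ray(d,95+X*.175,235+Y*.175,z)
Q=lambda X,Y,z:ray(d,420+(X-400)*.175,230+Y*.175,z)
r=L(P(125,270,.11),P(340,186,.11),P(62,62,.11));print("post",r)
q=L(Q(508,268,.044),Q(713,300,.044),Q(530,64,.044));print("low",q)
for n,(u,v),z in(("U",(238,135),.1),("T",(319,255),.09)):print(n,ray(d,u,v,z))
s=load("side1")
R=lambda a:np.array([[np.cos(a),-np.sin(a)],[np.sin(a),np.cos(a)]])
print("pc",r[0]+R(r[1])@[.03,.03],np.degrees(r[1]),"side proj post corner",proj(s,[*r[0],.11]),"low",proj(s,[*q[0],.044]))
print("home",q[0]+R(q[1])@[.03,.03],np.degrees(q[1]))
st=manip.get_state();from scipy.spatial.transform import Rotation as O
w=st["ee_rot"];print(O.from_quat([w[1],w[2],w[3],w[0]]).as_matrix().round(3))
a=cv2.resize(s["pixels"][120:210,200:260],None,fx=5,fy=5,interpolation=2);b=cv2.resize(s["pixels"][340:430,315:385],None,fx=5,fy=5,interpolation=2)
cv2.imwrite("pics/c2.png",np.hstack([a,b]))
E
```

```text
post (array([0.41290431, 0.36262611]), np.float64(-1.1500144517539643), np.float64(0.05921814911739309), np.float64(0.05947327032247289), np.float64(-65.23346149836472), np.float64(23.451512569257943))
low (array([ 0.45346781, -0.13337746]), np.float64(-1.6774920149765926), np.float64(0.058633632249487505), np.float64(0.060027795270128), np.float64(-96.32066926103), np.float64(-5.905755989080075))
U [0.66012448 0.20199244 0.1       ]
T [0.47214179 0.06251441 0.09      ]
pc [0.45254164 0.34749724] -65.8909744645534 side proj post corner (np.float64(214.8877561020497), np.float64(149.09949295758656)) low (np.float64(338.19948130821183), np.float64(371.1812740342656))
home [ 0.48010241 -0.16640166] -96.11321262505504
[[-0.933  0.36  -0.001]
 [ 0.36   0.933 -0.001]
 [ 0.    -0.002 -1.   ]]
```

View pics/c2.png

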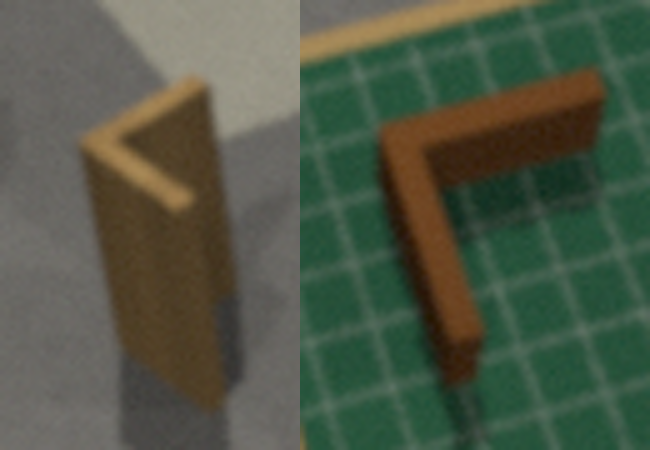

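Side view: its post and low-angle corners are offset equally (~1.7 px) from the top-view prediction, so the relative displacement is consistent. I'll move above mid-leg of the post's x-leg.

Call:
move_arm(
  steps=[0,0,-0.0124,0.022,-0.02,-0.003,1,0,0,-0.0325,0.055,-0.05,-0.006,1,0,0,-0.053,0.088,-0.08,-0.01,1,0,0,-0.073,0.121,-0.11,-0.014,1,0,0,-0.093,0.154,-0.14,-0.018,1,0,0,-0.112,0.187,-0.17,-0.022,1,0,0,-0.1244,0.21,-0.19,-0.026,1,0,0,-0.1244,0.224,-0.2,-0.027,1,0,0,-0.1244,0.224,-0.2,-0.027,1,0,0,-0.1244,0.224,-0.2,-0.027,1],
  squeeze=40,
)

```text
clock: 1.1
position: [0.4301, 0.3372, 0.2]
ee_rot: [-0.001, 0.543, 0.84, -0.0]
contact_force: [0.8, 0.2, 0.8]
width: 0.0856
gripper_force: 0.0
```

```bash
python3 - <<'E'
from h import *
d=grab("wrist","w1");print(d["fx"],d["cx"],d["cy"],-np.array(d["R"]).T@np.array(d["t"]))
s=manip.get_state();print({k:s[k] for k in("clock","position","ee_rot","width","qpos")})
E
```

```text
371.64829954431775 324.5449105327994 236.5910051180143 [0.39717036 0.41196187 0.3461028 ]
{'clock': 1.15, 'position': array([0.42975873, 0.33749501, 0.20012249]), 'ee_rot': array([-5.81837455e-04,  5.42886072e-01,  8.39806152e-01,  3.34667976e-05]), 'width': 0.0855165843216181, 'qpos': array([5.37643083e-01, 2.50011841e-01, 1.61028655e+00, 1.11918388e-03,
       1.28175030e+00, 1.14267519e-01])}
```

View pics/w1.png

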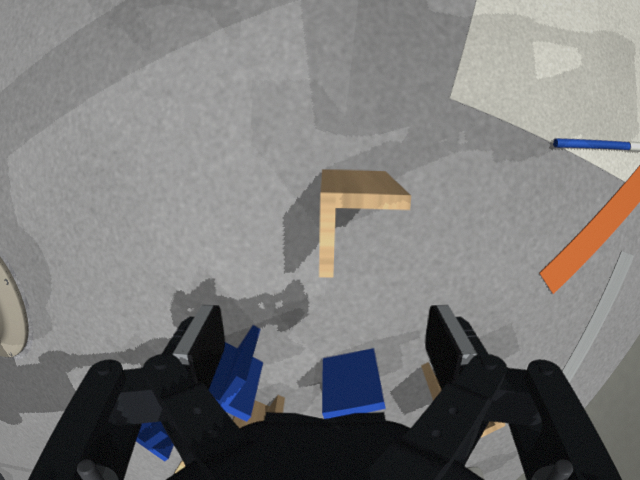

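Wrist: post top outer corner (320,193), x-leg's outer end (319.5,277), y-leg's outer end (408,194); the leg lies between the fingers.

```bash
cat >> h.py <<'E'
def fray(d,u,v,z):
    x,y=(u-d["cx"])/d["fx"],(v-d["cy"])/d["fy"];th=np.hypot(x,y);k=np.sin(th)/th
    R=np.array(d["R"]);c=-R.T@np.array(d["t"]);r=R.T@np.array([x*k,y*k,np.cos(th)]);return c+r*(z-c[2])/r[2]
E
python3 - <<'E'
from h import *
d=load("w1");r=L(fray(d,320,193,.11),fray(d,319.5,277,.11),fray(d,410,194,.11));print(r,np.degrees(r[1]))
a=r[1];y=np.array([-np.sin(a),np.cos(a)]);x=np.array([np.cos(a),np.sin(a)])
print("grasp",r[0]+.03*x+.005*y)
E
```

```text
(array([0.41435251, 0.36571534]), np.float64(-1.1550493042612706), np.float64(0.059512428166760264), np.float64(0.05925630142806617), np.float64(-66.39004463025574), np.float64(24.031144102869934)) -66.1794502636929
grasp [0.43104278 0.34029026]
```

Call:
move_arm(
  steps=[0,0,0,0,0.001,-0.015,1,0,0,0,0.001,0.002,-0.04,1,0,0,0,0.001,0.002,-0.065,1,0,0,0,0.001,0.002,-0.088,1,0,0,0,0.001,0.002,-0.104,1,0,0,0,0.001,0.002,-0.112,1,0,0,0,0.001,0.002,-0.112,1,0,0,0,0.001,0.002,-0.112,-1,0,0,0,0.001,0.002,-0.112,-1,0,0,0,0.001,0.002,-0.112,-1],
  squeeze=40,
)

```text
clock: 2.15
position: [0.4322, 0.339, 0.0891]
ee_rot: [0.0, 0.544, 0.839, 0.001]
contact_force: [-0.9, 0.1, 0.6]
width: 0.0438
gripper_force: 0.0
```

Call:
move_arm(
  steps=[0,0,0,0,0,0,-1,0,0,0,0,0,0,-1,0,0,0,0,0,0,-1,0,0,0,0,0,0,-1,0,0,0,0,0,0,-1,0,0,0,0,0,0.01,-1,0,0,0,0,0,0.03,-1,0,0,0,0,0,0.06,-1,0,0,0,0,0,0.09,-1,0,0,0,0,0,0.115,-1],
)

```text
clock: 3.15
position: [0.432, 0.3388, 0.2052]
ee_rot: [0.0, 0.544, 0.839, 0.001]
contact_force: [1.0, 0.1, -0.6]
width: 0.0089
gripper_force: 43.3
```

Call:
move_arm(
  steps=[0,0,0,0,-0.005,0.02,-1,0,0,0,0.002,-0.02,0.04,-1,0,0,-0.005,0.004,-0.04,0.047,-1,0,0,-0.01,0.006,-0.068,0.047,-1,0,0,-0.015,0.008,-0.1,0.047,-1,0,0,-0.02,0.01,-0.132,0.047,-1,0,0,-0.025,0.012,-0.164,0.047,-1,0,0,-0.03,0.014,-0.196,0.047,-1,0,0,-0.035,0.015,-0.228,0.047,-1,0,0,-0.04,0.016,-0.26,0.047,-1],
)

```text
clock: 4.15
position: [0.4475, 0.0774, 0.2506]
ee_rot: [0.0, 0.645, 0.764, 0.0]
contact_force: [1.0, -0.1, -1.4]
width: 0.0088
gripper_force: 43.4
```

Call:
move_arm(
  steps=[0,0,-0.006,0.001,-0.03,0,-1,0,0,-0.012,0.003,-0.062,0,-1,0,0,-0.018,0.005,-0.094,0,-1,0,0,-0.024,0.007,-0.126,0,-1,0,0,-0.03,0.009,-0.158,0,-1,0,0,-0.036,0.011,-0.19,0,-1,0,0,-0.04,0.012,-0.218,0,-1,0,0,-0.0439,0.013,-0.238,0,-1,0,0,-0.0439,0.013,-0.246,0,-1,0,0,-0.0439,0.013,-0.246,0,-1],
)

```text
clock: 5.15
position: [0.4607, -0.1679, 0.2502]
ee_rot: [-0.0, 0.744, 0.668, 0.0]
contact_force: [0.3, 0.6, 0.2]
width: 0.009
gripper_force: 43.4
```

```bash
python3 - <<'E'
from h import *
d=grab("wrist","w2");grab("top","top2");grab("side","side2")
s=manip.get_state();print({k:s[k] for k in("clock","position","ee_rot","width","gripper_force")})
E
```

```text
{'clock': 5.3, 'position': array([ 0.46056322, -0.16628964,  0.25021056]), 'ee_rot': array([-3.32454898e-04,  7.43158952e-01,  6.69114777e-01,  2.77922562e-04]), 'width': 0.00905157660648331, 'gripper_force': 43.369536995887756}
```

View pics/w2.png

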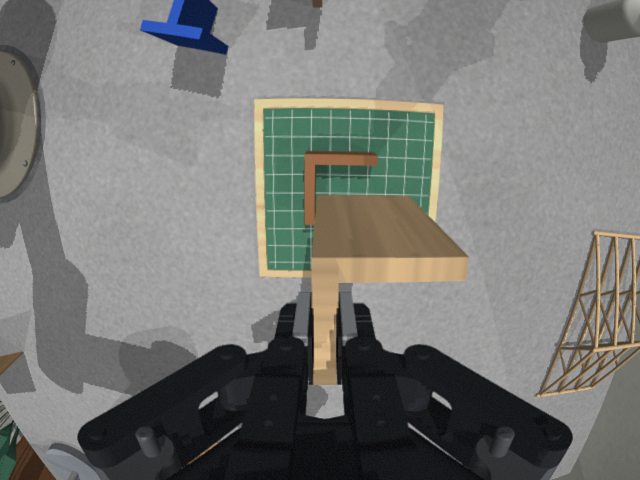

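Wrist: post held upright, foot corner about (314,196), low angle's inner corner about (316,165). Zooming for precise pixels.

```bash
python3 - <<'E'
from h import *
p=load("w2")["pixels"][140:290,285:485]
cv2.imwrite("pics/c3.png",cv2.convertScaleAbs(cv2.resize(p,None,fx=4,fy=4,interpolation=2),alpha=1.3))
E
```

```text
(no output)
```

View pics/c3.png

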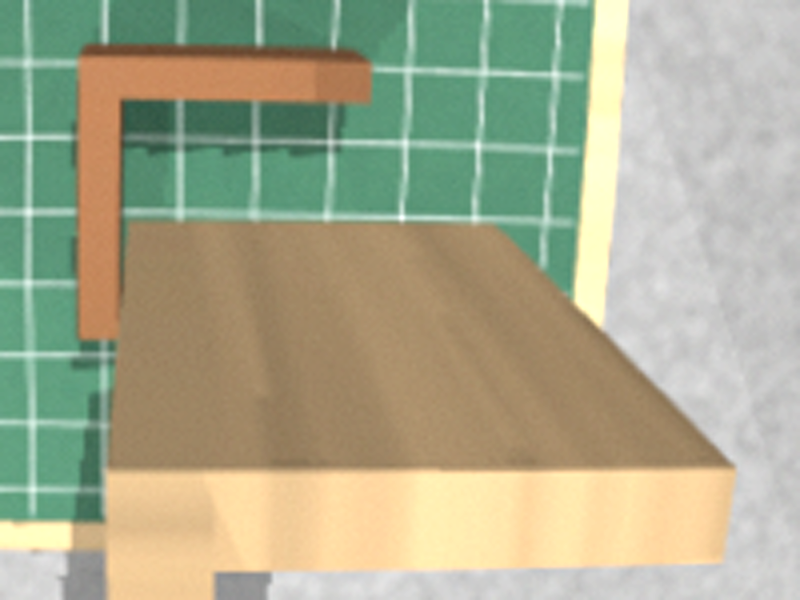

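```bash
python3 - <<'E'
from h import *
d=load("w2");C=lambda X,Y,z:fray(d,285+X/4,140+Y/4,z)
q=L(C(120,100,.044),C(118,340,.044),C(371,104,.044));print("low",q,np.degrees(q[1]))
for nm,pc,pe,z in(("foot",(129,222),(497,224),.162),("top",(107,468),(735,468),.272)):
    c=C(*pc,z);e=C(*pe,z);v=e-c;print(nm,c,np.linalg.norm(v),"yaw",np.degrees(np.arctan2(v[1],v[0]))-90)
    a=q[1];M=np.array([[np.cos(a),np.sin(a)],[-np.sin(a),np.cos(a)]]);print("in low frame",M@(c[:2]-q[0]))
print("top-cam low .4535 -.1334 yaw -96.1")
a=q[1];print("axes",np.cos(a),np.sin(a))
E
```

```text
low (array([ 0.45575422, -0.13158311]), np.float64(-1.689673606869215), np.float64(0.059664730324426624), np.float64(0.0599836394094556), np.float64(-96.9848262170121), np.float64(-6.637506639494075)) -96.81116642825309
foot [ 0.45964221 -0.13629636  0.162     ] 0.06016506705917136 yaw -96.0143262051555
in low frame [0.00421889 0.00441954]
top [ 0.45986489 -0.13504721  0.272     ] 0.05929562797178125 yaw -96.55216668494293
in low frame [0.00295214 0.0044925 ]
top-cam low .4535 -.1334 yaw -96.1
axes -0.11859748603661346 -0.9929424133885083
```

Call:
move_arm(
  steps=[0,0,0,0,-0.001,-0.01,-1,0,0,0,0,-0.001,-0.03,-1,0,0,0,0,-0.001,-0.055,-1,0,0,0,0,-0.001,-0.078,-1,0,0,0,0,-0.001,-0.096,-1,0,0,0,0,-0.001,-0.11,-1,0,0,0,0,-0.001,-0.12,-1,0,0,0,0,-0.001,-0.13,-1,0,0,0,0,-0.001,-0.138,-1,0,0,0,0,-0.001,-0.142,-1],
)

```text
clock: 6.3
position: [0.4606, -0.1682, 0.1075]
ee_rot: [-0.0, 0.743, 0.669, -0.0]
contact_force: [0.4, 0.3, -0.5]
width: 0.0088
gripper_force: 43.4
```

Call:
move_arm(
  steps=[0,0,0,0,0,-0.002,-1,0,0,0,0,0,-0.004,-1,0,0,0,0,0,-0.006,-1,0,0,0,0,0,-0.007,-1,0,0,0,0,0,-0.008,-1,0,0,0,0,0,-0.009,-1,0,0,0,0,0,-0.01,-1,0,0,0,0,0,-0.01,-1,0,0,0,0,0,-0.01,-1,0,0,0,0,0,-0.01,-1],
)

```text
clock: 7.3
position: [0.4608, -0.1684, 0.0982]
ee_rot: [0.0, 0.743, 0.669, 0.0]
contact_force: [0.1, -0.2, 0.3]
width: 0.0087
gripper_force: 43.4
```

```bash
python3 - <<'E'
from h import *
grab("wrist","w3");grab("side","side3")
s=manip.get_state();print({k:s[k] for k in("clock","position","contact_force")})
p=load("w3")["pixels"][120:300,260:460];q=load("side3")["pixels"][250:430,270:430]
cv2.imwrite("pics/c4.png",np.hstack([cv2.resize(cv2.convertScaleAbs(p,alpha=1.3),(400,360),interpolation=2),cv2.resize(q,(320,360),interpolation=2)]))
E
```

```text
{'clock': 7.4, 'position': array([ 0.46080474, -0.16845437,  0.09817204]), 'contact_force': array([ 0.32495057, -0.54863191, -0.18525562])}
```

View pics/c4.png

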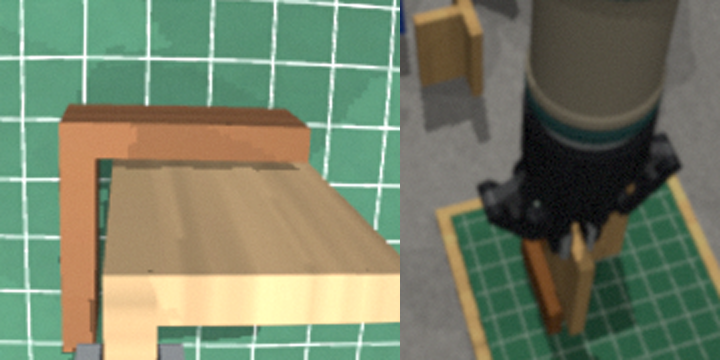

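Post is inside the V with ~4 mm gaps on both sides. Nudging 2 mm towards home and seating it.

Call:
move_arm(
  steps=[0,0,0,-0.001,0.001,0,-1,0,0,0,-0.002,0.002,0,-1,0,0,0,-0.002,0.002,-0.0005,-1,0,0,0,-0.002,0.002,-0.001,-1,0,0,0,-0.002,0.002,-0.001,-1,0,0,0,-0.002,0.002,-0.0015,-1,0,0,0,-0.002,0.002,-0.0015,-1,0,0,0,-0.002,0.002,-0.002,-1,0,0,0,-0.002,0.002,-0.002,-1,0,0,0,-0.002,0.002,-0.002,-1],
)

```text
clock: 8.4
position: [0.4586, -0.1666, 0.0973]
ee_rot: [0.0, 0.743, 0.669, -0.0]
contact_force: [-3.5, 0.0, 9.9]
width: 0.0088
gripper_force: 44.8
```

Call:
move_arm(
  steps=[0,0,0,0,0,0.0005,-1,0,0,0,0,0,0.001,-1,0,0,0,0,0,0.001,-0.7,0,0,0,0,0,0.001,-0.5,0,0,0,0,0,0.001,0,0,0,0,0,0,0.001,0.4,0,0,0,0,0,0.001,0.4,0,0,0,0,0,0.001,0.4,0,0,0,0,0,0.001,0.4,0,0,0,0,0,0.001,0.4],
)

```text
clock: 9.4
position: [0.4588, -0.1664, 0.0971]
ee_rot: [0.0, 0.744, 0.669, 0.0]
contact_force: [-0.5, -0.0, 0.6]
width: 0.0597
gripper_force: 0.0
```

Call:
move_arm(
  steps=[0,0,0,0,0,0.008,0.4,0,0,0,0,0,0.02,0.4,0,0,0,0,0,0.04,0.4,0,0,0,0,0,0.065,0.4,0,0,0,0,0,0.09,0.4,0,0,0,0,0,0.115,0.4,0,0,0,0,0,0.135,0.4,0,0,0,0,0,0.145,0.4,0,0,0,0,0,0.15,0.4,0,0,0,0,0,0.15,0.4],
)

```text
clock: 10.4
position: [0.4587, -0.1664, 0.2473]
ee_rot: [0.0, 0.744, 0.669, 0.0]
contact_force: [-0.3, 0.1, -1.0]
width: 0.0602
gripper_force: 0.0
```

```bash
python3 - <<'E'
from h import *
grab("wrist","w4");grab("side","side4");grab("top","top4")
s=manip.get_state();print({k:s[k] for k in("clock","position","width")})
p=load("w4")["pixels"][120:320,260:460];q=load("side4")["pixels"][230:430,270:470]
cv2.imwrite("pics/c5.png",np.hstack([cv2.resize(cv2.convertScaleAbs(a,alpha=1.2),(400,400),interpolation=2) for a in(p,q)]))
E
```

```text
{'clock': 10.55, 'position': array([ 0.45815951, -0.1661203 ,  0.24602219]), 'width': 0.05983630502744066}
```

View pics/c5.png

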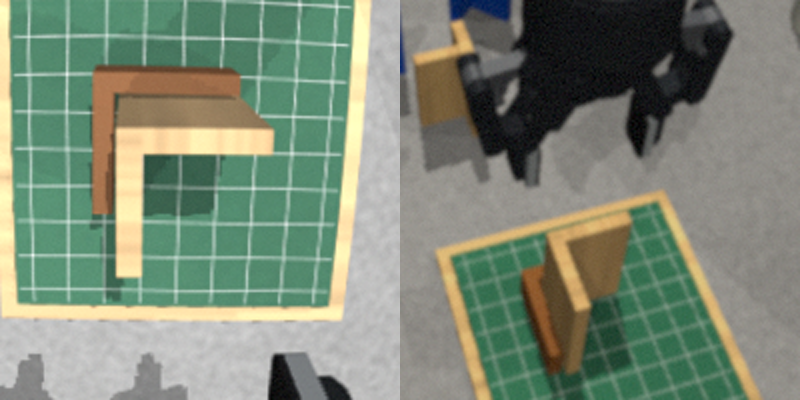

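Released: post upright in the V, top outer corner at crop (115,128), low inner corner near (114,95). Quick numeric check.

```bash
python3 - <<'E'
from h import *
d=load("w4");C=lambda X,Y,z:fray(d,260+X/2,120+Y/2,z)
r=L(C(115,128,.119),C(116,277,.119),C(273,130,.119));l0=L(C(114,95,.044),C(113,213,.044),C(240,97,.044))
a=l0[1];M=np.array([[np.cos(a),np.sin(a)],[-np.sin(a),np.cos(a)]])
print("gap mm",M@(r[0]-l0[0])*1e3,np.degrees(r[1]),np.degrees(a),r[2:4])
A,B=load("top1")["pixels"],load("top4")["pixels"]
D=cv2.absdiff(A,B).max(2);print("U,T diff",D[110:185,200:265].mean(),D[240:290,298:342].mean())
E
```

```text
gap mm [2.0452382  1.83263012] -96.18474251659558 -96.70347513612046 (np.float64(0.05989756774774899), np.float64(0.05980105504635128))
U,T diff 5.61025641025641 6.355
```

```bash
python3 -c "
from rig import manip
print(manip.sign_off())"
```

```text
the job is handed in; nothing more can be done
None
```

The tall angle is standing upright in the V, measured about 2 mm off the inner corner along each leg and within 1° of its legs; the gripper is clear, the U and T look unmoved, and the job is handed in (no verdict was returned).

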